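# Put the mixed-up bench tools back on their own tiles

## Robot

A 7-joint arm with a two-finger parallel gripper is mounted at the origin on a cart in front of the work surface, level with it; the furniture and walls round the work are solid. World frame = base frame: x ahead of the robot, y to its left, z up, the work surface at z = 0. Lengths are in m, angles in rad, forces in N, time in s.
With the tool pointing down it reaches from about 0.4 to 0.85 m from the base axis. Payload 10.4 kg.
Tool frame: the origin (TCP) lies at the very end of the fingers, on their centre line; the grasp point (between the pads) lies 19 mm behind it (grip_point_offset is the distance from the TCP to the grasp point, in m); z points along the fingers, y is the line along which they close (so a half turn about z gives the same grasp; the last joint's range is limited). The gripper opens to 87 mm and grips with 3 to 60 N. Pads are 19 mm wide; open, the fingers measure 117 mm over their backs; the gripper's body (75 mm by 190 mm) begins 51 mm behind the grasp point.
Start: joints at [1.321, 0.332, -0.065, 1.46, 0.022, 1.35, -0.088], TCP at [0.141, -0.609, 0.223] pointing down, gripper open.
Joint ranges: [-2.6, 2.6], [-0.5, 2.12], [-1.47, 1.34], [0.16, 2.42], [-1.27, 4.41], [0.06, 2.06], [-2.6, 2.6]. Speed limits (rad/s): [2.22, 2.22, 2.79, 2.79, 3.14, 3.14, 3.14].

## Interface

Orientations are given as a unit quaternion [x, y, z, w].
In Python, from bench import * gives the robot as it stands.
- The arm moves only by the tool play_rows, never from a script. Its argument "increments" is text: rows parted by semicolons, each of 7 numbers parted by spaces: the turn, a rotation vector about the tool's x, y, z in rad, then the shift along the tool's x, y, z in m, then the opening, from 0 (shut) to 1 (fully open). A call has 1 to 8 rows; each row is the pose to reach, as a shift and turn from the pose commanded when the call began, along the tool's axes at that moment; what a row does not reach only later rows make up. A row lasts 1/10 s, in which the tool goes at most 50 mm and 8.59 degrees, less where a joint would pass 70% of its speed; a pose out of reach is approached as far as the arm can. A call with a gripper value outside its range is refused whole. The fingers move at their own pace and stop on an object; "grip_force" is the grip in N (left out, the last holds). Time passes only in rows, so rows that repeat a pose let the fingers close. It gives the time, the measured TCP pose, the force, the opening and the grip force at its end, in the units of the state.
- read_state(): the state, without advancing time (a new reading comes with each control period).
- camera(name): name is "scene" or "side" or "wrist"; returns a dict with "color" (480x640x3 uint8, red, green, blue), "fx", "fy", "cx", "cy" (pixels), "k1" (the pictures are not rectified: a ray, as slopes to the right and down, at radius r is drawn at 1 + k1 r^2 times it, then the intrinsics apply), "camera_from_world" (4x4, takes a point from world to camera coordinates); the wrist camera has in their place "mount" (4x4, takes a point from camera to tool coordinates, whose origin is the TCP and whose axes are the flange's). Camera axes: x right, y down, z forward; pixel columns grow to the right and rows downward; lengths in m; the calibration is good to about 2 mm. A picture is of the moment at which its call begins: read the wrist's pose just before it. There is no depth.
- close_job(): hands the job in; it is judged then, once.
The state is a dict: "time": time; "joint_positions": joint angles; "joint_vel": joint speeds; "joint_torque": joint torques, N m; "ee_pos": TCP position; "eef_rot": TCP orientation; "ft_force": force on the tool from outside, world axes, zero at the start; "torque": the same for the moment, N m; "width": finger opening in m; "grip_force": force on a finger pad.
Only numpy, scipy, OpenCV 4.12 (cv2) and the standard library are available. Lean on these libraries where they do the work, as an engineer would, in place of code of your own. Each camera call takes 0.05 s, during which the arm holds its last target. There are 200 camera calls.

## Task

The four things on the coloured tiles stand in each other's places: move them so that the ring cutter stands on the blue tile, the timer on the yellow, and each jar on the tile of its cap's colour, red or green, each upright and centred on its outline, the timer lined up with its rectangle (either way round). The empty black tile is a free spot on which to set something down meanwhile. Do not shift or tip the flour tub.

Things in the scene. Friction and masses are not known exactly. Their poses are not given: they have to be found in the camera images.
- cutter: plain steel ring cutter: a metal ring 48 mm across and 34 mm high, open at top and bottom (grasp it across the outside). Origin at the centre of its underside, z up. Lives on the blue tile
- red_jar: white round jar with a red screw cap, standing upright: body 54 mm across, straight sided from z = 5 to 31 mm, then a sloping shoulder; cap 48 mm across from z = 49 mm to the top at 65 mm; 0.2 kg, rigid. Origin at the centre of its underside, z up. Lives on the red tile
- green_jar: the same white jar, but with a green screw cap. Origin at the centre of its underside, z up. Lives on the green tile
- timer: white kitchen timer with display and three buttons, standing upright: 66 mm wide (y), 62 mm high; case 20 mm thick at the bottom (x = -15 to +5 mm), 14 mm at the top (x = -9 to +5 mm), display to -x; a foot only 4 mm high sticks out behind to x = +18 mm. Grasp across its thickness (x). Origin: centre of its 34 x 66 mm footprint, underside; z up. Lives on the yellow tile
- tile_blue: blue square tile 100 x 100 mm, 8 mm thick, fixed to the bench, with a black ring 52 mm across drawn at its centre: the place of the ring cutter. Origin at the centre of its underside; the top, where things stand, is at z = +8 mm
- tile_red: red square tile, same size, fixed, with a black disc 58 mm across at its centre: the place of the red-capped jar. Origin as for the blue tile
- tile_yellow: yellow square tile, same size, fixed, with a black rectangle 36 mm (x) by 68 mm (y) at its centre: the place of the timer. Origin as for the blue tile; x and y along its edges
- tile_green: green square tile, same size, fixed, with a black disc 58 mm across at its centre: the place of the green-capped jar. Origin as for the blue tile
- tile_black: plain black square tile, same size, fixed, with no outline: empty at the start, the free spot for setting a thing down in between. Origin as for the blue tile
- flour_tub: white plastic flour tub with a blue lid, 111 (x) x 70 (y) x 65 mm high, 0.6 kg, loose, standing among the tiles; it is not to be shifted. Origin at the centre of its underside

How it is judged:
By the outcome, as a careful person would: the job done as asked, in the order asked, and still so for the second after the job is handed in, with the robot touching nothing.
It also fails if it takes over 144 s, if anything falls off the work surface, if the arm or the gripper's body presses on something with over 40 N, if the wrist force passes 120 N, or if a joint passes its speed limit or range.

## Working session

There is one attempt and no reset: what is moved stays moved. The work goes in short steps, Python scripts to look and compute and a tool call to move; the robot and the scene stay as the last step left them, time stands still between calls to the robot, and variables do not carry over. Pictures are saved under pics/ and viewed, at most 14 in all, crops included, and the job is handed in when it is done.

Besides the shell and the picture viewer there is one more tool, called as name(argument=value, ...) on one line, values as JSON. play_rows: Moves the arm, as the interface text tells. Its arguments: {"type":"object","properties":{"increments":{"type":"string"},"grip_force":{"type":"number"}},"required":["increments"]}

```bash
ls; mkdir -p pics; python3 - <<'E'
from bench import *
import cv2
s=read_state();print(s['time'],s['ee_pos'],s['eef_rot'],s['width'])
for n in("scene","side","wrist"):
    c=camera(n);cv2.imwrite(f'pics/{n}0.png',c['color'][:,:,::-1])
    print(n,c['fx'],c['cx'],c['cy'],c['k1'],c.get('camera_from_world',c.get('mount')))
E
```

```text
pics
0.0 [ 0.14042895 -0.6086321   0.22174715] [ 9.93578077e-01  1.13146397e-01 -1.19029979e-04 -6.95613818e-04] 0.08692521428268365
scene 545.8423474082505 319.07579642515344 237.70839095050422 0.03974403538468803 [[-0.8834933  -0.46835731  0.00900095  0.48391774]
 [-0.2947443   0.54085591 -0.78778213  0.17366688]
 [ 0.3640953  -0.69865321 -0.61588822  0.78362204]
 [ 0.          0.          0.          1.        ]]
side 593.3985228251349 322.2217830081559 235.08535743691556 -0.0585365671229197 [[ 0.99422657 -0.10549629  0.01959758 -0.5474374 ]
 [-0.02557319 -0.4103473  -0.91157068  0.05167993]
 [ 0.10420913  0.90580662 -0.41067606  0.91491686]
 [ 0.          0.          0.          1.        ]]
wrist 430.66403604375444 318.0908212267532 242.09806660828485 -0.02513803392232906 [[ 3.30030513e-04 -9.56417446e-01 -2.92002673e-01  7.95576126e-02]
 [ 9.99999944e-01  3.33967823e-04  3.63621407e-05  4.11852858e-04]
 [ 6.27421111e-05 -2.92002668e-01  9.56417502e-01 -1.62396554e-01]
 [ 0.00000000e+00  0.00000000e+00  0.00000000e+00  1.00000000e+00]]
```

View pics/scene0.png

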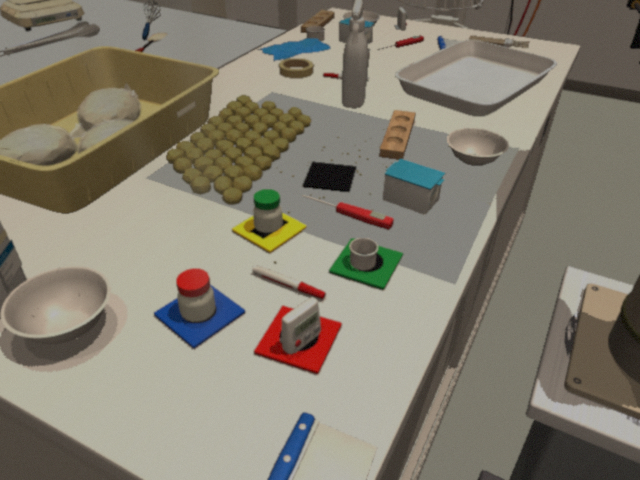

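View pics/side0.png

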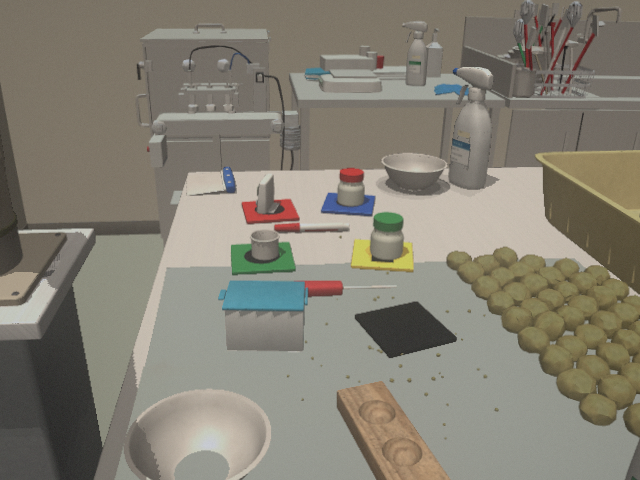

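The scene shows a 4-cycle: the red jar (195,295) is on blue, the timer (300,330) on red, the cutter (363,255) on green and the green jar (267,212) on yellow. The black tile (330,177) is empty, with the tub (413,185) beside it. The side view shows the same things.

```bash
cat > h.py <<'E'
from bench import *
import cv2, numpy as np
from scipy.spatial.transform import Rotation as R
def shot(n,save=None):
    s=read_state(); c=camera(n)
    if n=="wrist":
        T=np.eye(4);T[:3,:3]=R.from_quat(s['eef_rot']).as_matrix();T[:3,3]=s['ee_pos'];c['W']=T@c['mount']
    else: c['W']=np.linalg.inv(c['camera_from_world'])
    if save: cv2.imwrite(save,c['color'][:,:,::-1])
    c['hsv']=cv2.cvtColor(c['color'],cv2.COLOR_RGB2HSV)
    return c
def rays(c,px):
    K=np.array([[c['fx'],0,c['cx']],[0,c['fy'],c['cy']],[0,0,1]])
    u=cv2.undistortPoints(np.float64(px).reshape(-1,1,2),K,np.array([c['k1'],0,0,0.]))[:,0]
    d=np.c_[u,np.ones(len(u))]@c['W'][:3,:3].T
    return c['W'][:3,3],d
def plane(c,px,z):
    o,d=rays(c,px); return (o+d*((z-o[2])/d[:,2])[:,None])[:,:2]
def proj(c,P):
    M=np.linalg.inv(c['W']);K=np.array([[c['fx'],0,c['cx']],[0,c['fy'],c['cy']],[0,0,1]])
    return cv2.projectPoints(np.float64(P).reshape(-1,1,3),cv2.Rodrigues(M[:3,:3])[0],M[:3,3],K,np.array([c['k1'],0,0,0.]))[0][:,0]
def cross(c1,p1,c2,p2):
    (o1,d1),(o2,d2)=rays(c1,[p1]),rays(c2,[p2]); d1=d1[0];d2=d2[0]
    t=np.linalg.lstsq(np.c_[d1,-d2],o2-o1,rcond=None)[0]
    a,b=o1+t[0]*d1,o2+t[1]*d2; return (a+b)/2,np.linalg.norm(a-b)
HUE={'red':[(0,6),(174,180)],'yellow':[(24,34)],'green':[(50,75)],'blue':[(105,125)]}
def blobs(c,col,smin=150,vmin=40,amin=60):
    h=c['hsv'];m=np.zeros(h.shape[:2],np.uint8)
    for a,b in HUE[col]: m|=cv2.inRange(h,(a,smin,vmin),(b,255,255))
    cs=cv2.findContours(m,cv2.RETR_EXTERNAL,cv2.CHAIN_APPROX_NONE)[0]
    return sorted([k for k in cs if cv2.contourArea(k)>amin],key=cv2.contourArea,reverse=True)
def quad(k):
    h=cv2.convexHull(k); 
    return cv2.approxPolyN(h,4,ensure_convex=True)[0].astype(float) if hasattr(cv2,'approxPolyN') else None
E
python3 - <<'E'
from h import *
np.set_printoptions(precision=4,suppress=True)
C=[shot('scene'),shot('side')]
for n,c in zip(('scene','side'),C):
    for col in HUE:
        for k in blobs(c,col)[:3]:
            q=quad(k);p=plane(c,q,.008);print(n,col,cv2.contourArea(k),k[:,0].mean(0),'ctr',p.mean(0),'edges',np.linalg.norm(np.roll(p,-1,0)-p,axis=1))
c=C[0]
for n,(px1,px2) in {'black':((330,177),(405,327))}.items():
    print(n,plane(C[0],[px1],.008),plane(C[1],[px2],.008),cross(C[0],px1,C[1],px2))
E
```

```text
scene red 2013.5 [297.1579 340.8   ] ctr [0.4677 0.2149] edges [0.0999 0.0971 0.1001 0.0985]
scene red 658.5 [193.1209 282.5385] ctr [0.6778 0.1915] edges [0.0687 0.0658 0.0404 0.0635]
scene red 480.0 [364.4683 215.5079] ctr [ 0.5109 -0.1122] edges [0.0389 0.1129 0.0342 0.1187]
scene yellow 891.0 [267.4677 230.7688] ctr [0.6479 0.0084] edges [0.0973 0.0986 0.0975 0.1002]
scene green 1138.5 [366.4537 266.4585] ctr [0.4496 0.0148] edges [0.1168 0.0951 0.0747 0.1023]
scene green 348.0 [266.1562 199.0938] ctr [ 0.7025 -0.0693] edges [0.0638 0.0445 0.0639 0.0465]
scene blue 1689.0 [199.9444 317.2917] ctr [0.624  0.2436] edges [0.0976 0.1185 0.1112 0.0661]
scene blue 1016.5 [291.7516 448.8497] ctr [0.3885 0.3658] edges [0.0904 0.0241 0.0932 0.0166]
side red 504.0 [269.5688 211.4688] ctr [0.4687 0.1983] edges [0.0947 0.0984 0.0984 0.1006]
side red 115.5 [351.234  171.6383] ctr [0.6617 0.4261] edges [0.0492 0.0442 0.0656 0.0704]
black [[ 0.6293 -0.2028]] [[ 0.6356 -0.2245]] (array([ 0.6369, -0.2148,  0.0005]), np.float64(0.003640814521873569))
```

View pics/wrist0.png

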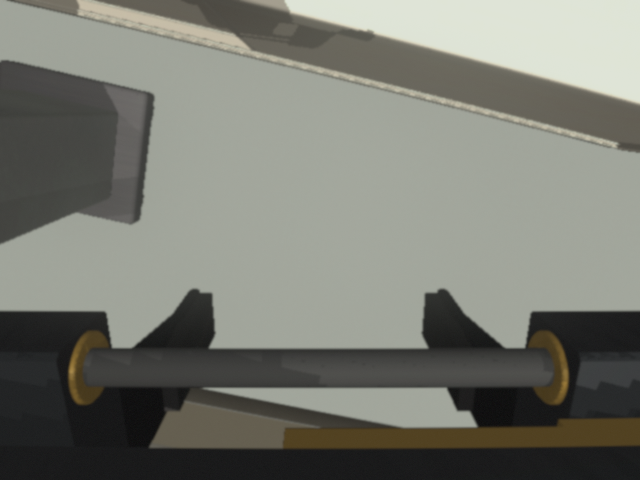

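```bash
cat >> h.py <<'E'
def go(*ways, yaw=0.):
    "ways (x,y,z[,yaw deg of tool x]) -> turn and shift from the present pose, tool axes"
    s=read_state();M=R.from_quat(s['eef_rot'])
    for w in ways:
        y=w[3] if len(w)>3 else yaw
        G=R.from_euler('z',y,degrees=True)*R.from_euler('x',180,degrees=True)
        rv=(M.inv()*G).as_rotvec();d=M.inv().apply(np.array(w[:3])-s['ee_pos'])
        print(w,'->',np.round(rv,4),np.round(d,4),'rows',int(np.ceil(max(np.linalg.norm(d)/.05,np.degrees(np.linalg.norm(rv))/8.59))))
E
python3 - <<'E'
from h import *
np.set_printoptions(precision=4,suppress=True)
c=shot('scene')
print(plane(c,[(353,105),(295,72),(478,160),(385,203),(436,206),(397,152)],0.))
print(plane(c,[(415,168)],0.065))
M=R.from_quat(read_state()['eef_rot']).as_matrix();print(M)
go((.4,-.52,.3),(.55,-.35,.3),(.62,-.2,.35))
E
```

```text
[[ 0.7455 -0.5649]
 [ 0.9941 -0.6893]
 [ 0.377  -0.4371]
 [ 0.4942 -0.1797]
 [ 0.4015 -0.2183]
 [ 0.5496 -0.3845]]
[[ 0.4575 -0.2294]]
[[ 0.9744  0.2249 -0.0001]
 [ 0.2249 -0.9744  0.0004]
 [ 0.     -0.0004 -1.    ]]
(0.4, -0.52, 0.3) -> [-0.0004  0.      0.2268] [ 0.2728 -0.0283 -0.0777] rows 6
(0.55, -0.35, 0.3) -> [-0.0004  0.      0.2268] [ 0.4572 -0.1602 -0.0776] rows 10
(0.62, -0.2, 0.35) -> [-0.0004  0.      0.2268] [ 0.5591 -0.2906 -0.1276] rows 13
```

play_rows(increments="0 0 0.04 0.045 -0.005 -0.02 1;0 0 0.08 0.09 -0.01 -0.04 1;0 0 0.12 0.14 -0.015 -0.06 1;0 0 0.16 0.19 -0.02 -0.08 1;0 0 0.2 0.23 -0.025 -0.1 1;0 0 0.227 0.273 -0.028 -0.12 1;0 0 0.227 0.3 -0.05 -0.12 1;0 0 0.227 0.33 -0.07 -0.12 1")

```text
time: 1.1
ee_pos: [0.4478, -0.4656, 0.3429]
eef_rot: [1.0, 0.0, 0.0, 0.0]
ft_force: [0.8, -0.1, 0.1]
width: 0.087
grip_force: 0.0
```

play_rows(increments="0 0 0 0.015 -0.045 0 1;0 0 0 0.03 -0.09 0 1;0 0 0 0.045 -0.135 0 1;0 0 0 0.06 -0.18 0 1;0 0 0 0.075 -0.225 0 1;0 0 0 0.09 -0.27 0 1;0 0 0 0.1 -0.315 0 1;0 0 0 0.1 -0.36 0 1")

```text
time: 1.9
ee_pos: [0.5469, -0.1044, 0.3422]
eef_rot: [1.0, 0.0, -0.0, -0.0]
ft_force: [0.9, 0.6, 0.0]
width: 0.087
grip_force: 0.0
```

play_rows(increments="0 0 0 0 -0.05 0 1;0 0 0 0 -0.1 0 1;0 0 0 0 -0.15 0 1;0 0 0 0 -0.15 0 1;0 0 0 0 -0.15 0 1")

```text
time: 2.4
ee_pos: [0.5463, 0.0445, 0.3426]
eef_rot: [1.0, 0.001, 0.0, 0.0]
ft_force: [-0.1, -1.4, 0.5]
width: 0.0871
grip_force: 0.0
```

```bash
python3 - <<'E'
from h import *
s=read_state();print(s['ee_pos'],s['joint_positions'])
c=shot('wrist','pics/w1.png')
E
```

```text
[0.54631595 0.04450291 0.34260353] [ 0.29441278  0.16315778 -0.52538235  1.43842713  0.08183627  1.56161733
 -1.79419491]
```

View pics/w1.png

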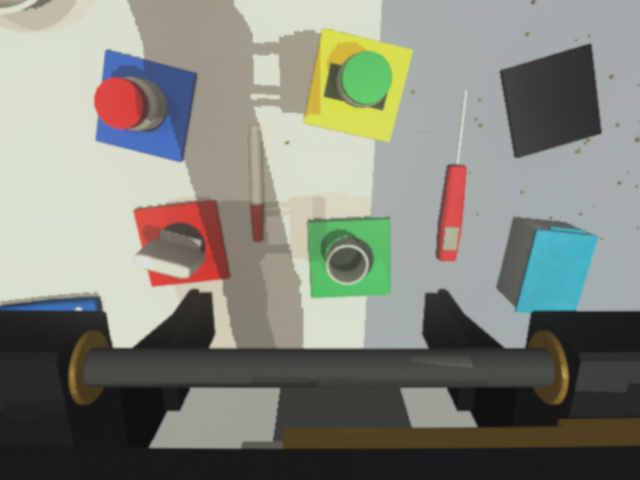

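The wrist view shows all five tiles: blue (145,105), yellow (358,85), black (552,100), red (182,243) and green (349,257). The caps are at (120,103) red and (365,78) green, the cutter rim at (348,260), the timer at (170,253) and the tub lid at (560,268). I'll shift for a second view and measure.

play_rows(increments="0 0 0 -0.01 0.05 0.02 1;0 0 0 -0.02 0.1 0.04 1;0 0 0 -0.02 0.1 0.04 1;0 0 0 -0.02 0.1 0.04 1")

```text
time: 2.85
ee_pos: [0.5257, -0.0605, 0.3018]
eef_rot: [1.0, -0.003, -0.001, 0.0]
ft_force: [1.0, 0.2, -0.4]
width: 0.0871
grip_force: 0.0
```

```bash
cat >> h.py <<'E'
import pickle
def keep(c,f): pickle.dump(c,open(f,'wb'))
def tilequads(c,rmax=300):
    out={}
    for col in('red','yellow','green','blue'):
        c2=dict(c);c2['hsv']=c['hsv'].copy();c2['hsv'][rmax:]=0
        best=None
        for k in blobs(c2,col,smin=110,vmin=25,amin=800):
            # tiles are never as round as a cap: use the quad that best fills its hull
            h=cv2.convexHull(k);q=quad(k);r=cv2.contourArea(h)/cv2.contourArea(q.astype(np.float32))
            if best is None or r>best[0]: best=(r,q)
        if best: out[col]=best[1]
    g=c['hsv'].copy();g[rmax:]=255
    m=cv2.inRange(g,(0,0,0),(180,90,75));m=cv2.morphologyEx(m,cv2.MORPH_OPEN,np.ones((5,5)))
    ks=[k for k in cv2.findContours(m,cv2.RETR_EXTERNAL,cv2.CHAIN_APPROX_NONE)[0] if 4000<cv2.contourArea(k)<14000]
    for k in ks:
        q=quad(k); 
        if cv2.contourArea(k)/cv2.contourArea(q.astype(np.float32))>.85: out['black']=q
    return out
def pose(p):
    e=np.roll(p,-1,0)-p;a=np.degrees(np.angle(np.mean(np.exp(4j*np.arctan2(e[:,1],e[:,0])))))/4
    return p.mean(0),a,np.linalg.norm(e,axis=1)
E
python3 - <<'E'
from h import *
np.set_printoptions(precision=4,suppress=True)
print(read_state()['ee_pos'])
c=shot('wrist','pics/w2.png');keep(c,'w2.pkl')
d=c['color'][:,:,::-1].copy()
for k,q in tilequads(c).items():
    print(k,*pose(plane(c,q,.008)));cv2.polylines(d,[q.astype(int).reshape(-1,1,2)],True,(255,0,255))
for col in('red','green','blue','yellow'):
    for k in blobs(c,col,smin=110,vmin=25,amin=300): 
        (x,y),r=cv2.minEnclosingCircle(k);print(col,cv2.contourArea(k),x,y,r)
cv2.imwrite('pics/w2d.png',d)
E
```

```text
[ 0.5257 -0.0605  0.3018]
red [0.471  0.2079] 6.791444433578086 [0.0994 0.0995 0.0996 0.0986]
yellow [0.6515 0.0019] -12.153526597550986 [0.0985 0.0968 0.1002 0.1001]
green [0.4539 0.0043] 2.504244330276184 [0.0969 0.0969 0.0947 0.0976]
blue [0.6269 0.224 ] -13.676010479937778 [0.0978 0.0715 0.0984 0.0754]
black [ 0.6389 -0.2212] 21.33874505956893 [0.066  0.1028 0.1024 0.0964]
red 4349.0 75.5 238.0 64.7708511352539
red 2124.5 368.0 201.5 53.10612487792969
red 359.0 153.0 214.23077392578125 19.8702449798584
red 341.5 0.0 85.5 21.500099182128906
green 3749.0 261.59332275390625 252.03050231933594 57.01662063598633
green 2497.5 247.83384704589844 47.17228317260742 29.962129592895508
blue 4662.0 34.0 89.0 66.37026977539062
yellow 10226.5 251.0 60.0 72.11112213134766
```

View pics/w2d.png

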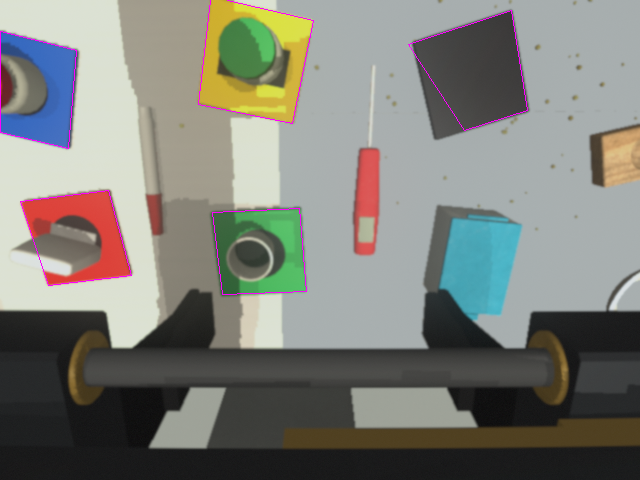

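The quads fit well on red, yellow and green. Blue is cut off at the left in this view, and black is only rough, centred near (470,75). Combine with the first view.

```bash
python3 - <<'E'
from h import *
np.set_printoptions(precision=4,suppress=True)
w2=pickle.load(open('w2.pkl','rb'))
w1=dict(w2);w1['color']=cv2.imread('pics/w1.png')[:,:,::-1].copy();w1['hsv']=cv2.cvtColor(w1['color'],cv2.COLOR_RGB2HSV)
T=np.eye(4);T[:3,:3]=R.from_quat([1,.001,0,0]).as_matrix();T[:3,3]=[0.54631595,0.04450291,0.34260353];w1['W']=T@w2['mount'];keep(w1,'w1.pkl')
Q1,Q2=tilequads(w1),tilequads(w2)
for k,q in Q1.items():
    print(k,*pose(plane(w1,q,.008)), end=' ')
    print('tri',cross(w1,q.mean(0),w2,Q2[k].mean(0)) if k in Q2 else '')
def caps(c,col,n):
    ks=[k for k in blobs(c,col,smin=110,vmin=25,amin=800)]
    k=max(ks,key=lambda k:cv2.contourArea(k)/(np.pi*cv2.minEnclosingCircle(k)[1]**2));e=cv2.fitEllipse(k);print(col,e);return e[0]
a,b=caps(w1,'green',0),caps(w2,'green',0);print(cross(w1,a,w2,b),plane(w1,[a],.068),plane(w2,[b],.068))
a=caps(w1,'red',0);print(plane(w1,[a],.068))
g=cross(w1,a,w1,a)
# timer: bright pixels in red tile region; cutter
for n,c,box in(('w1',w1,(120,215,225,290)),('w2',w2,(0,215,110,290))):
    x0,y0,x1,y1=box;m=np.zeros((480,640),np.uint8);m[y0:y1,x0:x1]=cv2.inRange(c['hsv'],(0,0,150),(180,70,255))[y0:y1,x0:x1]
    for k in cv2.findContours(m,cv2.RETR_EXTERNAL,cv2.CHAIN_APPROX_NONE)[0]:
        if cv2.contourArea(k)>150: print(n,'timer',cv2.minAreaRect(k),cv2.contourArea(k))
# tub lid
for c in(w1,w2):
    h=c['hsv'].copy();h[312:]=0
    k=max(cv2.findContours(cv2.inRange(h,(88,110,80),(104,255,255)),0,cv2.CHAIN_APPROX_NONE)[0],key=cv2.contourArea);print('lid',plane(c,quad(k),.065).round(3).tolist())
E
```

```text
red [0.4713 0.2083] 6.619095236400114 [0.0979 0.0991 0.0991 0.0999] tri (array([0.472 , 0.2089, 0.0059]), np.float64(0.00022317257109331242))
yellow [0.6517 0.0023] -12.398767148161461 [0.0979 0.0979 0.0982 0.0995] tri (array([0.6531, 0.0021, 0.0056]), np.float64(2.513882335459341e-05))
green [0.4534 0.0056] 2.7885208219429156 [0.0966 0.0958 0.0951 0.0981] tri (array([0.453 , 0.0052, 0.0019]), np.float64(0.0006911813407095683))
blue [0.6298 0.2365] -14.266384437135379 [0.0963 0.0979 0.0975 0.0973] tri (array([ 0.6313,  0.2572, -0.046 ]), np.float64(0.0006682084870763586))
black [ 0.6369 -0.2146] 17.00570152687264 [0.0991 0.0963 0.0987 0.0983] tri (array([ 0.6406, -0.2307, -0.0222]), np.float64(0.003585424206328049))
green ((366.2382507324219, 77.22931671142578), (48.01679229736328, 51.24267578125), 19.226224899291992)
green ((246.63589477539062, 47.67129135131836), (54.07033157348633, 58.883968353271484), 164.5596923828125)
(array([ 0.6569, -0.0016,  0.0692]), np.float64(1.8066555926722963e-05)) [[ 0.657  -0.0018]] [[ 0.6571 -0.0014]]
red ((119.18771362304688, 102.72891998291016), (46.85226821899414, 52.4931755065918), 139.164306640625)
[[0.6339 0.2376]]
w1 timer ((171.5, 252.0), (74.0, 103.0), 90.0) 2544.5
w2 timer ((54.49999237060547, 252.0), (108.99998474121094, 73.99998474121094), -0.0) 3332.5
lid [[0.504, -0.257], [0.411, -0.248], [0.411, -0.179], [0.512, -0.189]]
lid [[0.505, -0.258], [0.408, -0.248], [0.409, -0.179], [0.511, -0.19]]
```

play_rows(increments="0 0 0 0.04 -0.02 0.02 1;0 0 0 0.08 -0.04 0.04 1;0 0 0 0.12 -0.055 0.06 1;0 0 0 0.131 -0.059 0.1 1;0 0 0 0.131 -0.059 0.15 1;0 0 0 0.131 -0.059 0.19 1;0 0 0 0.131 -0.059 0.225 1;0 0 0 0.131 -0.059 0.256 1", grip_force=25)

```text
time: 3.7
ee_pos: [0.6576, 0.0042, 0.0451]
eef_rot: [1.0, 0.001, -0.0, -0.001]
ft_force: [-0.1, -0.4, 0.2]
width: 0.0867
grip_force: 0.0
```

play_rows(increments="0 0 0 0 0 0 1;0 0 0 0 0 0 1;0 0 0 0 0 0 0;0 0 0 0 0 0 0;0 0 0 0 0 0 0;0 0 0 0 0 0 0;0 0 0 0 0 0 0;0 0 0 0 0 0 0")

```text
time: 4.5
ee_pos: [0.6575, 0.0019, 0.0467]
eef_rot: [1.0, -0.0, 0.0, 0.0]
ft_force: [-0.1, -1.5, 2.4]
width: 0.0477
grip_force: 24.3
```

play_rows(increments="0 0 0 0 0 -0.04 0;0 0 0 0 0 -0.08 0;0 0 0 0 0.04 -0.11 0;0 0 0 -0.01 0.085 -0.11 0;0 0 0 -0.02 0.13 -0.11 0;0 0 0 -0.02 0.175 -0.11 0;0 0 0 -0.02 0.215 -0.11 0;0 0 0 -0.02 0.215 -0.08 0")

```text
time: 5.3
ee_pos: [0.638, -0.2221, 0.1297]
eef_rot: [1.0, -0.005, 0.003, 0.003]
ft_force: [0.7, -0.1, -1.1]
width: 0.0477
grip_force: 24.4
```

play_rows(increments="0 0 0 0 0 0.04 0;0 0 0 0 0 0.065 0;0 0 0 0 0 0.075 0;0 0 0 0 0 0.079 0;0 0 0 0 0 0.079 0;0 0 0 0 0 0.079 1;0 0 0 0 0 0.079 1;0 0 0 0 0 0.079 1")

```text
time: 6.1
ee_pos: [0.6381, -0.2128, 0.0486]
eef_rot: [1.0, -0.0, 0.001, 0.0]
ft_force: [-1.2, 0.4, -0.6]
width: 0.0641
grip_force: 0.0
```

play_rows(increments="0 0 0 0 0 0 1;0 0 0 0 0 -0.03 1;0 0 0 0 0 -0.07 1;0 0 0 0 0 -0.12 1;0 0 0 -0.01 -0.05 -0.15 1;0 0 0 -0.02 -0.1 -0.18 1;0 0 0 -0.03 -0.15 -0.2 1;0 0 0 -0.04 -0.2 -0.2 1")

```text
time: 6.9
ee_pos: [0.6023, -0.0334, 0.2476]
eef_rot: [1.0, -0.001, 0.002, 0.0]
ft_force: [1.4, 0.6, 0.4]
width: 0.0871
grip_force: 0.0
```

play_rows(increments="0 0 0 0 0 0 1;0 0 0 0 0 0 1;0 0 0 0 0 0 1")

```text
time: 7.2
ee_pos: [0.6019, -0.0361, 0.2444]
eef_rot: [1.0, -0.001, -0.0, 0.0]
ft_force: [-0.9, 0.1, 0.0]
width: 0.0872
grip_force: 0.0
```

```bash
python3 - <<'E'
from h import *
np.set_printoptions(precision=4,suppress=True)
for i in range(3): s=read_state();print(s['ee_pos']); c=shot('wrist','pics/y.png')
keep(c,'wy.pkl')
q=tilequads(c);print(*pose(plane(c,q['yellow'],.008)),q['yellow'].tolist())
m=np.zeros((480,640),np.uint8);cv2.fillPoly(m,[q['yellow'].astype(int).reshape(-1,1,2)],255);m=cv2.erode(m,np.ones((9,9)))
d=cv2.inRange(c['hsv'],(0,0,0),(180,255,70))&m
k=max(cv2.findContours(d,0,cv2.CHAIN_APPROX_NONE)[0],key=cv2.contourArea)
print(cv2.contourArea(k),cv2.minAreaRect(k));print('rect',*pose(plane(c,quad(k),.008)),plane(c,quad(k),.008))
go((.44,.2,.25,0))
E
```

```text
[ 0.6019 -0.0361  0.2444]
[ 0.6018 -0.0364  0.2442]
[ 0.6019 -0.0364  0.2442]
[0.6521 0.0016] -12.705442074992504 [0.0969 0.0981 0.1018 0.099 ] [[340.0, 103.0], [317.0, 208.0], [214.0, 187.0], [230.0, 73.0]]Traceback (most recent call last):
  File "<stdin>", line 8, in <module>
ValueError: max() iterable argument is empty
```

```bash
python3 - <<'E'
from h import *
np.set_printoptions(precision=4,suppress=True)
c=pickle.load(open('wy.pkl','rb'))
for y in range(95,200,8): print(y,c['hsv'][y,200:350:10].tolist()[5:9])
im=c['color'][50:250,180:380,::-1];cv2.imwrite('pics/yc.png',cv2.resize(im,None,fx=3,fy=3))
go((.44,.2,.25,0))
E
```

```text
95 [[24, 187, 213], [24, 186, 213], [31, 172, 227], [31, 167, 227]]
103 [[24, 189, 212], [24, 188, 213], [31, 174, 226], [31, 171, 227]]
111 [[24, 191, 211], [24, 190, 213], [31, 174, 226], [31, 173, 224]]
119 [[24, 162, 143], [24, 193, 209], [24, 191, 212], [24, 190, 213]]
127 [[23, 67, 84], [24, 72, 85], [25, 68, 86], [28, 86, 95]]
135 [[24, 87, 76], [27, 91, 76], [27, 93, 77], [27, 93, 77]]
143 [[25, 75, 82], [25, 75, 85], [26, 75, 85], [27, 68, 86]]
151 [[25, 74, 83], [25, 73, 84], [26, 71, 86], [26, 70, 87]]
159 [[30, 121, 116], [25, 74, 86], [26, 71, 86], [26, 69, 89]]
167 [[31, 178, 226], [31, 178, 226], [31, 175, 226], [31, 164, 200]]
175 [[29, 184, 216], [31, 176, 227], [31, 172, 227], [31, 171, 227]]
183 [[28, 183, 215], [31, 175, 227], [31, 172, 227], [31, 168, 227]]
191 [[25, 186, 208], [31, 171, 227], [31, 168, 227], [31, 166, 227]]
199 [[23, 38, 168], [38, 18, 226], [31, 64, 220], [31, 155, 225]]
(0.44, 0.2, 0.25, 0) -> [ 0.0002  0.0008 -0.0025] [-0.1625 -0.2357 -0.0058] rows 6
```

View pics/yc.png

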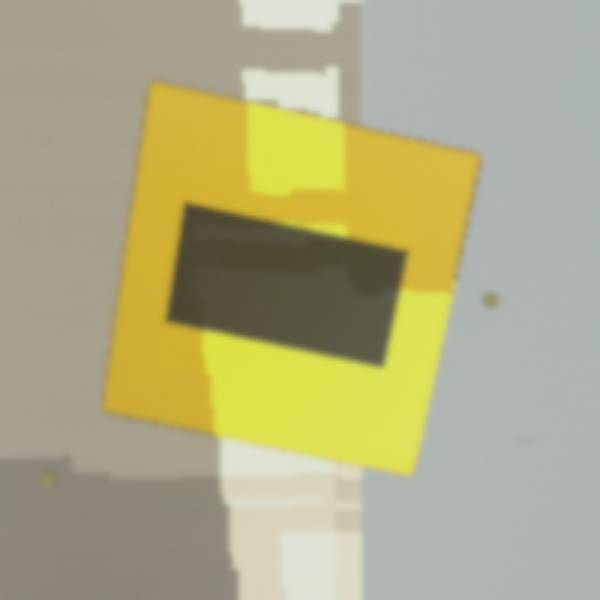

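The yellow tile is clear and its black rectangle's long side lies roughly along world y, in line with the tile. Next, the timer close up.

play_rows(increments="0 0 0 -0.028 -0.04 0 1;0 0 0 -0.056 -0.08 0 1;0 0 0 -0.084 -0.12 0 1;0 0 0 -0.112 -0.16 0 1;0 0 0 -0.14 -0.2 0 1;0 0 0 -0.162 -0.236 0 1;0 0 0 -0.162 -0.236 0 1;0 0 0 -0.162 -0.236 0 1")

```text
time: 8.15
ee_pos: [0.44, 0.2014, 0.2447]
eef_rot: [1.0, 0.0, 0.0, 0.0]
ft_force: [0.4, -0.9, -0.2]
width: 0.0871
grip_force: 0.0
```

```bash
python3 - <<'E'
from h import *
np.set_printoptions(precision=4,suppress=True)
c=pickle.load(open('wy.pkl','rb'));q=tilequads(c)
m=np.zeros((480,640),np.uint8);cv2.fillPoly(m,[q['yellow'].astype(int).reshape(-1,1,2)],255);m=cv2.erode(m,np.ones((9,9)))
d=cv2.inRange(c['hsv'],(0,0,0),(180,150,125))&m
k=max(cv2.findContours(d,0,cv2.CHAIN_APPROX_NONE)[0],key=cv2.contourArea)
p=plane(c,quad(k),.008);print('rect',*pose(p))
print(read_state()['ee_pos'])
c=shot('wrist');keep(c,'wt.pkl')
print({k:pose(plane(c,q,.008))[:2] for k,q in tilequads(c).items()})
im=c['color'][:300,:,::-1];print(proj(c,[[.4713,.208,.07]]))
u,v=proj(c,[[.4713,.208,.04]])[0].astype(int);u0=max(u-110,0);v0=max(v-90,0);print(u0,v0)
cv2.imwrite('pics/tc.png',cv2.resize(c['color'][v0:v0+180,u0:u0+220,::-1],None,fx=3,fy=3))
E
```

```text
rect [0.6518 0.002 ] -12.660746110287265 [0.034  0.0671 0.0344 0.0665]
[0.44   0.2014 0.2447]
{'red': (array([0.4708, 0.2093]), np.float64(6.947166469152457)), 'yellow': (array([ 0.6032, -0.0051]), np.float64(-9.22453040388663)), 'green': (array([0.4533, 0.0059]), np.float64(2.8192704124459995)), 'blue': (array([0.5953, 0.246 ]), np.float64(-9.527939903952744))}
[[308.8356 175.4487]]
199 80
```

View pics/tc.png

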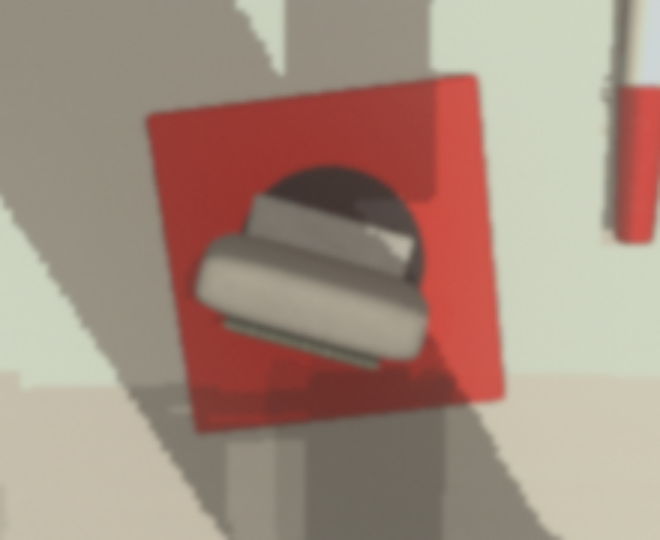

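The timer's foot is to the top (+x) and its display to the bottom. Crop points: foot back edge (258,195)–(413,240), top-face ends (203,270) and (424,332), display lower edge (225,322)–(380,365).

```bash
python3 - <<'E'
from h import *
np.set_printoptions(precision=4,suppress=True)
c=pickle.load(open('wt.pkl','rb'))
f=lambda P:np.array(P)/3+[199,80]
def line(P,z):
    p=plane(c,f(P),z);d=p[1]-p[0];print('mid',p.mean(0),'len',np.linalg.norm(d),'xaxis yaw',np.degrees(np.arctan2(d[1],d[0]))+90);return p.mean(0)
a=line([(258,195),(413,240)],.012);b=line([(203,270),(424,332)],.067);line([(225,322),(380,365)],.06)
x=np.array([np.cos(np.radians(-15.8)),np.sin(np.radians(-15.8))]);y=np.array([-x[1],x[0]])
print('origin from foot',a-.018*x,'from top',b+.002*x, 'foot-top in timer axes',(a-b)@x,(a-b)@y)
g=(a-.018*x)-.003*x
print('grasp',g); 
for yw in(90-15.8,): go((*g,.15,yw),(*g,.031,yw))
E
```

```text
mid [0.4837 0.2072] len 0.04847348675917035 xaxis yaw -15.938445347139279
mid [0.467  0.2121] len 0.06044571234345974 xaxis yaw -15.712237545861399
mid [0.4543 0.2155] len 0.043639646116698086 xaxis yaw -15.693386258152017
origin from foot [0.4664 0.2121] from top [0.4689 0.2116] foot-top in timer axes 0.017434468482552482 -0.00017765423968096989
grasp [0.4635 0.2129]
(np.float64(0.46347815979876666), np.float64(0.2129125801485893), 0.15, 74.2) -> [ 0.0003  0.0003 -1.2965] [ 0.0229 -0.0126  0.0945] rows 9
(np.float64(0.46347815979876666), np.float64(0.2129125801485893), 0.031, 74.2) -> [ 0.0003  0.0003 -1.2965] [ 0.0229 -0.0126  0.2135] rows 9
```

play_rows(increments="0 0 -0.14 0 0 0 1;0 0 -0.28 0 0 0.01 1;0 0 -0.42 0.01 0 0.02 1;0 0 -0.56 0.01 0 0.03 1;0 0 -0.7 0.02 -0.01 0.04 1;0 0 -0.84 0.025 -0.011 0.05 1;0 0 -0.98 0.025 -0.011 0.06 1;0 0 -1.12 0.025 -0.011 0.07 1")

```text
time: 9.0
ee_pos: [0.466, 0.2106, 0.1738]
eef_rot: [0.847, 0.532, -0.0, -0.0]
ft_force: [-0.4, 0.2, 1.2]
width: 0.0872
grip_force: 0.0
```

play_rows(increments="0 0 -0.14 0 0 0.01 1;0 0 -0.177 0 0 0.02 1;0 0 -0.177 0 0 0.02 1;0 0 -0.177 0 0 0.02 1")

```text
time: 9.4
ee_pos: [0.4653, 0.2118, 0.1546]
eef_rot: [0.798, 0.602, -0.0, -0.0]
ft_force: [0.2, 0.2, -0.5]
width: 0.087
grip_force: 0.0
```

```bash
python3 - <<'E'
from h import *
print(read_state()['ee_pos'],read_state()['eef_rot'])
go((.465,.2125,.031,74.2))
E
```

```text
[0.4652792  0.2118379  0.15462555] [ 7.98358364e-01  6.02182602e-01 -1.56063589e-04 -1.11912897e-04]
(0.465, 0.2125, 0.031, 74.2) -> [-0.0004  0.0001 -0.0026] [ 0.0006 -0.0004  0.1236] rows 3
```

play_rows(increments="0 0 -0.002 0 0 0.04 1;0 0 -0.002 0 0 0.08 1;0 0 -0.002 0 0 0.11 1;0 0 -0.002 0 0 0.123 1;0 0 -0.002 0 0 0.123 1;0 0 -0.002 0 0 0.123 0.5;0 0 -0.002 0 0 0.123 0;0 0 -0.002 0 0 0.123 0", grip_force=20)

```text
time: 10.2
ee_pos: [0.4659, 0.2127, 0.033]
eef_rot: [0.797, 0.605, 0.001, 0.001]
ft_force: [-0.5, -0.2, -0.6]
width: 0.0707
grip_force: 0.0
```

play_rows(increments="0 0 0 0 0 0 0;0 0 0 0 0 0 0;0 0 0 0 0 0 0;0 0 0 0 0 0 0;0 0 0 0 0 0 0;0 0 0 0 0 0 0")

```text
time: 10.8
ee_pos: [0.4649, 0.2124, 0.0316]
eef_rot: [0.796, 0.605, -0.0, 0.0]
ft_force: [0.7, -0.2, 0.1]
width: 0.0233
grip_force: 0.0
```

```bash
python3 - <<'E'
from h import *
s=read_state();print(s['ee_pos'],s['eef_rot'],s['width'],s['grip_force'])
yw=90-12.6;x=np.array([np.cos(np.radians(-12.6)),np.sin(np.radians(-12.6))])
g=np.array([.6518,.002])-.003*x;print(g)
go((s['ee_pos'][0],s['ee_pos'][1],.15,74.2),(*g,.15,yw),(*g,s['ee_pos'][2],yw))
E
```

```text
[0.46488561 0.21243682 0.03163077] [ 7.96448479e-01  6.04706391e-01 -3.54324467e-05  5.27715549e-06] 0.02331714715644733 0.0
[0.64887225 0.00265443]
(np.float64(0.46488560537565515), np.float64(0.21243681840756612), 0.15, 74.2) -> [-0.      0.0001  0.0038] [-0.     -0.     -0.1184] rows 3
(np.float64(0.6488722497141838), np.float64(0.002654429724189628), 0.15, 77.4) -> [-0.      0.0001 -0.0521] [-0.1526  0.2336 -0.1184] rows 7
(np.float64(0.6488722497141838), np.float64(0.002654429724189628), np.float64(0.03163076514107885), 77.4) -> [-0.      0.0001 -0.0521] [-0.1526  0.2336  0.    ] rows 6
```

play_rows(increments="0 0 0 0 0 0 0;0 0 0 0 0 0 0;0 0 0 0 0 0 0;0 0 0 0 0 0 0")

```text
time: 11.2
ee_pos: [0.4649, 0.2124, 0.0317]
eef_rot: [0.796, 0.605, -0.0, 0.0]
ft_force: [0.5, -0.5, 1.3]
width: 0.02
grip_force: 19.7
```

play_rows(increments="0 0 0 0 0 -0.03 0;0 0 0 0 0 -0.07 0;0 0 -0.052 -0.02 0.03 -0.11 0;0 0 -0.052 -0.045 0.069 -0.118 0;0 0 -0.052 -0.07 0.107 -0.118 0;0 0 -0.052 -0.095 0.145 -0.118 0;0 0 -0.052 -0.12 0.184 -0.118 0;0 0 -0.052 -0.143 0.219 -0.118 0")

```text
time: 12.0
ee_pos: [0.6386, 0.0135, 0.1494]
eef_rot: [0.781, 0.625, -0.0, 0.0]
ft_force: [1.2, 0.3, -0.2]
width: 0.02
grip_force: 19.6
```

play_rows(increments="0 0 0 -0.01 0.015 0 0;0 0 0 -0.01 0.015 0 0;0 0 0 -0.01 0.015 0 0;0 0 0 -0.01 0.015 0 0")

```text
time: 12.4
ee_pos: [0.6493, 0.0045, 0.1497]
eef_rot: [0.78, 0.626, 0.0, -0.0]
ft_force: [-0.1, 0.3, -0.3]
width: 0.02
grip_force: 19.6
```

```bash
python3 - <<'E'
from h import *
s=read_state();print(s['ee_pos'],s['width'],s['grip_force'])
go((.6489,.0027,.0326,77.4))
shot('scene','pics/s1.png');c=shot('side');cv2.imwrite('pics/s1.png',cv2.resize(c['color'][130:300,300:460,::-1],None,fx=3,fy=3))
E
```

```text
[0.6492527  0.00445821 0.14972877] 0.019973713843350567 19.64023678097874
(0.6489, 0.0027, 0.0326, 77.4) -> [-0.0004 -0.0004  0.0019] [-1.800e-03  1.000e-04  1.171e-01] rows 3
```

View pics/s1.png

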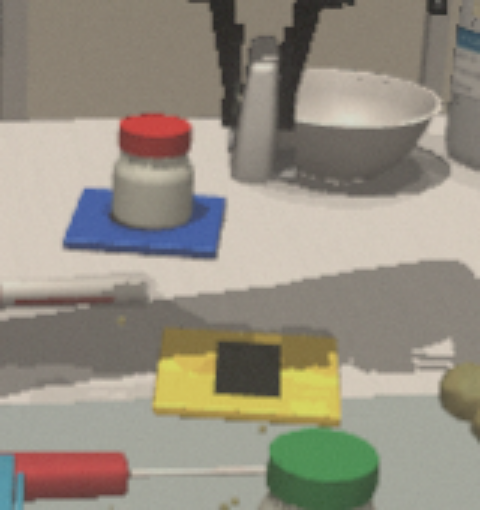

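The side view shows the timer held upright at (258,110 in the crop). The yellow tile is free below it.

play_rows(increments="0 0 0.002 -0.002 -0.001 0.03 0;0 0 0.002 -0.002 -0.001 0.07 0;0 0 0.002 -0.002 -0.001 0.095 0;0 0 0.002 -0.002 -0.001 0.11 0;0 0 0.002 -0.002 -0.001 0.115 0;0 0 0.002 -0.002 -0.001 0.1175 0;0 0 0.002 -0.002 -0.001 0.1175 0;0 0 0.002 -0.002 -0.001 0.1175 0")

```text
time: 13.3
ee_pos: [0.6493, 0.0012, 0.0335]
eef_rot: [0.781, 0.624, 0.001, 0.001]
ft_force: [-0.9, 0.2, -0.1]
width: 0.0199
grip_force: 19.6
```

play_rows(increments="0 0 0 0 0 0 0.3;0 0 0 0 0 0 0.5;0 0 0 0 0 0 0.7;0 0 0 0 0 0 1;0 0 0 0 0 0 1;0 0 0 0 0 -0.03 1;0 0 0 0 0 -0.07 1;0 0 0 0 0 -0.11 1")

```text
time: 14.1
ee_pos: [0.648, 0.0012, 0.1431]
eef_rot: [0.781, 0.625, -0.0, -0.0]
ft_force: [1.4, 0.6, -0.0]
width: 0.0739
grip_force: 0.0
```

```bash
python3 - <<'E'
from h import *
s=read_state();print(s['ee_pos'])
go((.61,-.02,.25,0),(.61,.0,.25,45))
E
```

```text
[0.64801703 0.00116204 0.14314829]
(0.61, -0.02, 0.25, 0) -> [-8.0000e-04  8.0000e-04  1.3491e+00] [-0.029  -0.0325 -0.1068] rows 9
(0.61, 0.0, 0.25, 45) -> [-1.000e-03  4.000e-04  5.637e-01] [-0.0095 -0.0369 -0.1068] rows 4
```

play_rows(increments="0 0 0.14 0 0 -0.03 1;0 0 0.28 0 -0.005 -0.06 1;0 0 0.42 0 -0.01 -0.09 1;0 0 0.56 -0.005 -0.015 -0.107 1;0 0 0.7 -0.01 -0.02 -0.107 1;0 0 0.84 -0.015 -0.025 -0.107 1;0 0 0.98 -0.02 -0.028 -0.107 1;0 0 1.12 -0.025 -0.032 -0.107 1")

```text
time: 14.9
ee_pos: [0.6115, -0.0163, 0.2492]
eef_rot: [0.994, 0.111, 0.0, 0.0]
ft_force: [0.6, 0.4, 0.5]
width: 0.087
grip_force: 0.0
```

play_rows(increments="0 0 0.14 0 0 0 1;0 0 0.229 0 0 0 1;0 0 0.229 0 0 0 1;0 0 0.229 0 0 0 1")

```text
time: 15.3
ee_pos: [0.6117, -0.0161, 0.2492]
eef_rot: [1.0, 0.001, -0.0, 0.0]
ft_force: [0.2, 0.8, 0.7]
width: 0.087
grip_force: 0.0
```

```bash
python3 - <<'E'
from h import *
c=shot('wrist');keep(c,'wy2.pkl');print(read_state()['ee_pos'])
u,v=proj(c,[[.6518,.002,.03]])[0].astype(int);u0=max(u-110,0);v0=max(v-90,0);print(u0,v0)
cv2.imwrite('pics/yc2.png',cv2.resize(c['color'][v0:v0+180,u0:u0+220,::-1],None,fx=3,fy=3,interpolation=cv2.INTER_CUBIC))
E
```

```text
[ 0.61173407 -0.01612453  0.24916003]
186 67
```

View pics/yc2.png

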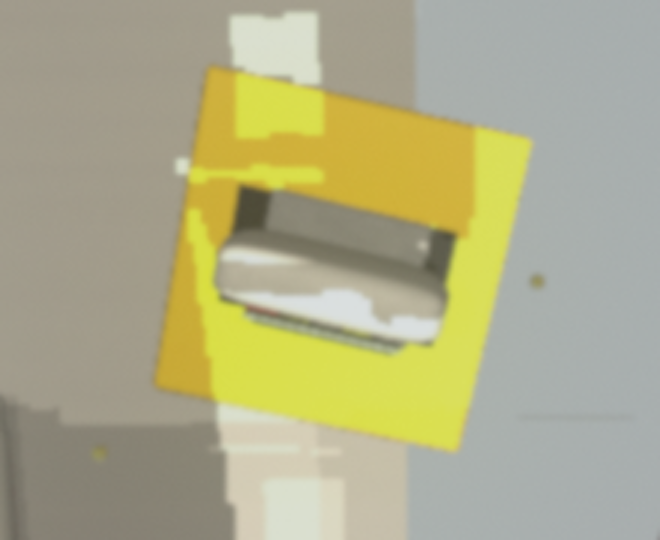

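The timer stands in its rectangle. The dark corners are visible at (255,210) and (445,250), and the foot is centred between them. I'll check the depth offset numerically and also locate the red jar and the red tile's disc from the data.

```bash
python3 - <<'E'
from h import *
np.set_printoptions(precision=4,suppress=True)
c=pickle.load(open('wy2.pkl','rb'));q=tilequads(c)['yellow'];ctr,a,e=pose(plane(c,q,.008));print(ctr,a,e)
x=np.array([np.cos(np.radians(a)),np.sin(np.radians(a))]);y=np.array([-x[1],x[0]])
S=cv2.GaussianBlur(c['hsv'][:,:,1].astype(float),(3,3),0)
for nm,us,z in(('rect',(270,333),.008),('foot',range(278,330,5),.012)):
    for u in us:
        col=S[110:160,u];i=np.where(col<125)[0][0];v=110+i-(125-col[i])/(col[i-1]-col[i])
        p=plane(c,[(u,v)],z)[0]-ctr;print(nm,u,round(v,2),'x',round(p@x,4),'y',round(p@y,4))
go((.60,.235,.25,0),(.6339,.2376,.046,0))
E
```

```text
[0.6521 0.0017] -11.97233769463635 [0.0985 0.0974 0.0997 0.0997]
rect 270 129.7 x 0.017 y 0.0296
rect 333 143.45 x 0.017 y -0.029
foot 278 129.4 x 0.019 y 0.0223
foot 283 130.47 x 0.019 y 0.0177
foot 288 131.7 x 0.0189 y 0.0131
foot 293 132.91 x 0.0188 y 0.0085
foot 298 134.12 x 0.0187 y 0.0038
foot 303 135.35 x 0.0186 y -0.0008
foot 308 136.55 x 0.0185 y -0.0054
foot 313 137.8 x 0.0184 y -0.0101
foot 318 139.03 x 0.0182 y -0.0147
foot 323 140.27 x 0.0181 y -0.0194
foot 328 141.53 x 0.018 y -0.024
(0.6, 0.235, 0.25, 0) -> [0.0001 0.     0.0027] [-0.0111 -0.2512 -0.0009] rows 6
(0.6339, 0.2376, 0.046, 0) -> [0.0001 0.     0.0027] [ 0.0228 -0.2537  0.2031] rows 7
```

play_rows(increments="0 0 0 0.004 -0.045 0 1;0 0 0 0.008 -0.09 0 1;0 0 0 0.012 -0.135 0 1;0 0 0 0.016 -0.18 0 1;0 0 0 0.02 -0.22 0.02 1;0 0 0 0.023 -0.254 0.05 1;0 0 0 0.023 -0.254 0.09 1;0 0 0 0.023 -0.254 0.1 1", grip_force=25)

```text
time: 16.15
ee_pos: [0.6324, 0.2379, 0.1442]
eef_rot: [1.0, 0.002, -0.003, 0.001]
ft_force: [1.0, -0.7, -0.2]
width: 0.0871
grip_force: 0.0
```

play_rows(increments="0 0 0 0 0 0 1;0 0 0 0 0 0 1")

```text
time: 16.35
ee_pos: [0.636, 0.2368, 0.1512]
eef_rot: [1.0, -0.001, 0.001, -0.0]
ft_force: [0.9, -0.2, 0.7]
width: 0.087
grip_force: 0.0
```

```bash
python3 - <<'E'
from h import *
print(read_state()['ee_pos']);c=shot('wrist');keep(c,'wr.pkl')
k=max(blobs(c,'red',smin=110,vmin=25,amin=800),key=lambda k:cv2.contourArea(k)/(np.pi*cv2.minEnclosingCircle(k)[1]**2));e=cv2.fitEllipse(k);print(e,plane(c,[e[0]],.069))
w1=pickle.load(open('w1.pkl','rb'));print(cross(c,e[0],w1,(119.19,102.73)))
print({k:pose(plane(c,q,.008)) for k,q in tilequads(c).items() if k in('blue',)})
go((.6339,.2376,.046,0))
E
```

```text
[0.63598065 0.2368011  0.15119129]
((316.9303894042969, 253.38137817382812), (77.94878387451172, 79.21442413330078), 1.0675172805786133) [[0.6340947  0.23691901]]
(array([0.63396548, 0.23701341, 0.06900698]), np.float64(0.000312889979531569))
{'blue': (array([0.63662606, 0.2360792 ]), np.float64(-18.750307488429662), array([0.11627566, 0.114654  , 0.05548824, 0.09856469]))}
(0.6339, 0.2376, 0.046, 0) -> [-0.0008 -0.0032 -0.0015] [-0.0026 -0.0004  0.1057] rows 3
```

play_rows(increments="0 0 0 -0.002 0 0.04 1;0 0 0 -0.002 0 0.075 1;0 0 0 -0.002 0 0.1 1;0 0 0 -0.002 0 0.105 1;0 0 0 -0.002 0 0.105 1;0 0 0 -0.002 0 0.105 0;0 0 0 -0.002 0 0.105 0;0 0 0 -0.002 0 0.105 0")

```text
time: 17.2
ee_pos: [0.6336, 0.238, 0.0457]
eef_rot: [1.0, -0.0, 0.001, -0.0]
ft_force: [-0.3, 0.6, -0.2]
width: 0.0707
grip_force: 0.0
```

play_rows(increments="0 0 0 0 0 0 0;0 0 0 0 0 0 0;0 0 0 0 0 0 0;0 0 0 0 0 0 0")

```text
time: 17.6
ee_pos: [0.6328, 0.2377, 0.0441]
eef_rot: [1.0, -0.0, -0.0, 0.0]
ft_force: [0.3, 0.1, -2.2]
width: 0.0491
grip_force: 22.2
```

```bash
python3 - <<'E'
from h import *
s=read_state();print(s['ee_pos'],s['width'],s['grip_force'])
go((.471,.2086,.15,0))
E
```

```text
[0.63275671 0.23769071 0.04408557] 0.04911283343801715 22.158454628661275
(0.471, 0.2086, 0.15, 0) -> [ 0.0002  0.0001 -0.0002] [-0.1618  0.0291 -0.1059] rows 4
```

play_rows(increments="0 0 0 0 0 -0.035 0;0 0 0 0 0 -0.075 0;0 0 0 -0.02 0.004 -0.106 0;0 0 0 -0.06 0.011 -0.106 0;0 0 0 -0.1 0.018 -0.106 0;0 0 0 -0.14 0.025 -0.106 0;0 0 0 -0.163 0.029 -0.106 0;0 0 0 -0.163 0.029 -0.106 0")

```text
time: 18.4
ee_pos: [0.467, 0.2084, 0.1502]
eef_rot: [1.0, 0.001, -0.0, 0.001]
ft_force: [0.1, 0.5, -2.2]
width: 0.049
grip_force: 21.7
```

play_rows(increments="0 0 0 0 0 0.03 0;0 0 0 0 0 0.06 0;0 0 0 0 0 0.07 0;0 0 0 0 0 0.07 0;0 0 0 0 0 0.07 0")

```text
time: 18.9
ee_pos: [0.4705, 0.2093, 0.0811]
eef_rot: [1.0, -0.0, 0.0, -0.0]
ft_force: [0.5, 0.7, -1.3]
width: 0.049
grip_force: 21.7
```

```bash
python3 - <<'E'
from h import *
s=read_state();print(s['ee_pos'],s['width'],s['grip_force'])
go((.4698,.2085,.0445,0))
E
```

```text
[0.47051781 0.20926923 0.08112881] 0.049017214325318005 21.701411604881287
(0.4698, 0.2085, 0.0445, 0) -> [-0.0006 -0.0008 -0.0001] [-0.0007  0.0008  0.0366] rows 1
```

play_rows(increments="0 0 0 -0.001 0.001 0.02 0;0 0 0 -0.001 0.001 0.032 0;0 0 0 -0.001 0.001 0.036 0;0 0 0 -0.001 0.001 0.036 0;0 0 0 -0.001 0.001 0.036 0;0 0 0 -0.001 0.001 0.036 0.7;0 0 0 -0.001 0.001 0.036 1;0 0 0 -0.001 0.001 0.036 1")

```text
time: 19.7
ee_pos: [0.4691, 0.2079, 0.0446]
eef_rot: [1.0, -0.0, 0.0, -0.0]
ft_force: [0.7, 0.3, -0.4]
width: 0.0654
grip_force: 0.0
```

play_rows(increments="0 0 0 0 0 0 1;0 0 0 0 0 0 1;0 0 0 0 0 -0.03 1;0 0 0 0 0 -0.07 1;0 0 0 0 0 -0.11 1;0 0 0 -0.01 0.03 -0.14 1;0 0 0 -0.02 0.07 -0.17 1;0 0 0 -0.03 0.11 -0.2 1")

```text
time: 20.5
ee_pos: [0.4385, 0.0985, 0.2443]
eef_rot: [1.0, 0.001, 0.0, -0.0]
ft_force: [1.7, -0.6, 0.7]
width: 0.0869
grip_force: 0.0
```

play_rows(increments="0 0 0 0 0.045 0 1;0 0 0 0 0.085 0 1;0 0 0 0 0.085 0 1;0 0 0 0 0.085 0 1;0 0 0 0 0.085 0 1")

```text
time: 21.0
ee_pos: [0.4391, 0.0156, 0.243]
eef_rot: [1.0, 0.001, -0.0, -0.0]
ft_force: [0.5, 0.5, 0.4]
width: 0.0869
grip_force: 0.0
```

```bash
python3 - <<'E'
from h import *
np.set_printoptions(precision=4,suppress=True)
print(read_state()['ee_pos'])
c=shot('wrist','pics/g.png');keep(c,'wg.pkl')
q=tilequads(c);print({k:pose(plane(c,v,.008)) for k,v in q.items()})
k=max(blobs(c,'red',smin=110,vmin=25,amin=500),key=lambda k:cv2.contourArea(k)/(np.pi*cv2.minEnclosingCircle(k)[1]**2));e=cv2.fitEllipse(k);print('redcap',e,plane(c,[e[0]],.069))
u,v=proj(c,[[.4533,.0055,.03]])[0].astype(int);u0=max(u-110,0);v0=max(v-90,0);print(u0,v0)
cv2.imwrite('pics/gc.png',cv2.resize(c['color'][v0:v0+180,u0:u0+220,::-1],None,fx=3,fy=3,interpolation=cv2.INTER_CUBIC))
E
```

```text
[0.4391 0.0156 0.243 ]
{'red': (array([0.47  , 0.2153]), np.float64(2.856500403038587), array([0.1309, 0.1041, 0.0979, 0.0984])), 'yellow': (array([ 0.6002, -0.0174]), np.float64(-6.37306367716341), array([0.0149, 0.005 , 0.0684, 0.0755])), 'green': (array([0.4528, 0.0054]), np.float64(2.902717178604124), array([0.097 , 0.0956, 0.0979, 0.0977])), 'blue': (array([0.5949, 0.2396]), np.float64(-10.018796286202095), array([0.039 , 0.0889, 0.018 , 0.092 ]))}
redcap ((106.353759765625, 163.76931762695312), (120.87712860107422, 134.63424682617188), 113.26396179199219) [[0.4796 0.18  ]]
218 98
```

View pics/gc.png

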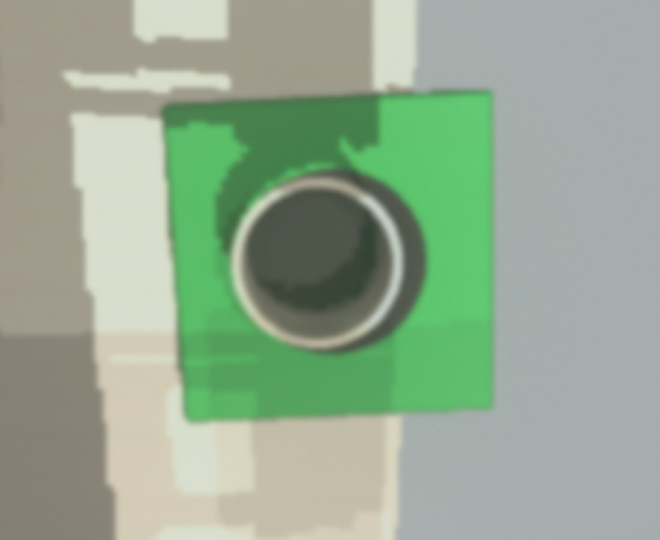

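The rim is centred at about (318,263) in the crop, radius ~87; that is pixel (323.7,185.5) in the full picture.

```bash
python3 - <<'E'
from h import *
np.set_printoptions(precision=4,suppress=True)
c=pickle.load(open('wg.pkl','rb'));w2=pickle.load(open('w2.pkl','rb'))
def rim(c,p,r):
    g=cv2.medianBlur(c['hsv'][:,:,2],3);h=cv2.HoughCircles(g,cv2.HOUGH_GRADIENT,1,200,param1=120,param2=10,minRadius=int(r*.85),maxRadius=int(r*1.15)) if 0 else None
    x0,y0=int(p[0]-45),int(p[1]-45);h=cv2.HoughCircles(g[y0:y0+90,x0:x0+90],cv2.HOUGH_GRADIENT,1,200,param1=100,param2=8,minRadius=int(r*.85),maxRadius=int(r*1.15))
    o=h[0,0]+[x0,y0,0];print(o);return o[:2]
a,b=rim(c,(323.7,185.5),29),rim(w2,(250,256),25)
print(cross(c,a,w2,b),plane(c,[a],.042),plane(c,[(323.7,185.5)],.042))
g=plane(c,[(323.7,185.5)],.042)[0];go((*g,.11,0),(*g,.011,0))
E
```

```text
[323.5 185.5  25.2]
[257.5 256.5  27.4]
(array([0.451 , 0.0085, 0.0089]), np.float64(0.00433733009290011)) [[0.4581 0.0105]] [[0.4581 0.0103]]
(np.float64(0.4580515701187209), np.float64(0.010308180042723776), 0.11, 0) -> [-0.0001  0.      0.002 ] [0.0189 0.0055 0.133 ] rows 3
(np.float64(0.4580515701187209), np.float64(0.010308180042723776), 0.011, 0) -> [-0.0001  0.      0.002 ] [0.0189 0.0055 0.232 ] rows 5
```

play_rows(increments="0 0 0 0.019 0.0055 0.04 1;0 0 0 0.019 0.0055 0.08 1;0 0 0 0.019 0.0055 0.12 1;0 0 0 0.019 0.0055 0.16 1;0 0 0 0.019 0.0055 0.19 1;0 0 0 0.019 0.0055 0.2 1;0 0 0 0.019 0.0055 0.2 1;0 0 0 0.019 0.0055 0.2 1", grip_force=15)

```text
time: 21.85
ee_pos: [0.4591, 0.0094, 0.0443]
eef_rot: [1.0, 0.0, 0.001, -0.0]
ft_force: [0.8, 0.3, 1.4]
width: 0.0868
grip_force: 0.0
```

```bash
python3 - <<'E'
from h import *
go((.458,.0103,.013,0))
E
```

```text
(0.458, 0.0103, 0.013, 0) -> [-0.0001 -0.0016  0.0005] [-0.0012 -0.0009  0.0313] rows 1
```

play_rows(increments="0 0 0 -0.001 -0.001 0.015 1;0 0 0 -0.001 -0.001 0.026 1;0 0 0 -0.001 -0.001 0.031 1;0 0 0 -0.001 -0.001 0.031 1;0 0 0 -0.001 -0.001 0.031 0;0 0 0 -0.001 -0.001 0.031 0;0 0 0 -0.001 -0.001 0.031 0;0 0 0 -0.001 -0.001 0.031 0")

```text
time: 22.65
ee_pos: [0.4573, 0.0098, 0.0123]
eef_rot: [1.0, -0.0, 0.0, 0.0]
ft_force: [-0.5, 0.3, -1.3]
width: 0.0629
grip_force: 0.0
```

play_rows(increments="0 0 0 0 0 0 0;0 0 0 0 0 0 0;0 0 0 0 0 0 0;0 0 0 0 0 0 0")

```text
time: 23.05
ee_pos: [0.4572, 0.0098, 0.0121]
eef_rot: [1.0, -0.0, 0.0, 0.0]
ft_force: [-0.8, -0.4, 0.4]
width: 0.0458
grip_force: 14.9
```

```bash
python3 - <<'E'
from h import *
s=read_state();print(s['ee_pos'],s['width'],s['grip_force'])
go((.6,.15,.16,0),(.630,.2365,.14,0))
E
```

```text
[0.45718176 0.00980658 0.01205004] 0.04579299964669294 14.924264540368313
(0.6, 0.15, 0.16, 0) -> [ 0.0001 -0.0001 -0.0002] [ 0.1428 -0.1402 -0.148 ] rows 5
(0.63, 0.2365, 0.14, 0) -> [ 0.0001 -0.0001 -0.0002] [ 0.1728 -0.2267 -0.128 ] rows 7
```

play_rows(increments="0 0 0 0 0 -0.03 0;0 0 0 0 0 -0.07 0;0 0 0 0 0 -0.115 0;0 0 0 0.02 -0.03 -0.145 0;0 0 0 0.04 -0.065 -0.17 0;0 0 0 0.06 -0.1 -0.19 0;0 0 0 0.08 -0.135 -0.2 0;0 0 0 0.1 -0.17 -0.21 0")

```text
time: 23.85
ee_pos: [0.558, 0.1811, 0.2227]
eef_rot: [1.0, -0.0, 0.0, 0.0]
ft_force: [0.4, -0.0, -1.1]
width: 0.046
grip_force: 15.0
```

play_rows(increments="0 0 0 0.02 -0.035 0 0;0 0 0 0.025 -0.05 0 0;0 0 0 0.025 -0.05 0 0;0 0 0 0.025 -0.05 0 0")

```text
time: 24.25
ee_pos: [0.5819, 0.2291, 0.2215]
eef_rot: [1.0, -0.0, -0.0, 0.0]
ft_force: [-0.5, 0.2, -0.5]
width: 0.0457
grip_force: 15.0
```

```bash
python3 - <<'E'
from h import *
np.set_printoptions(precision=4,suppress=True)
s=read_state();print(s['ee_pos'],s['width'])
c=shot('wrist','pics/b.png');keep(c,'wb.pkl')
q=tilequads(c)['blue'];ctr,a,e=pose(plane(c,q,.008));print(ctr,a,e)
m=np.zeros((480,640),np.uint8);cv2.fillPoly(m,[q.astype(int).reshape(-1,1,2)],255);m=cv2.erode(m,np.ones((9,9)))
d=cv2.inRange(c['hsv'],(0,0,0),(180,140,130))&m
for k in cv2.findContours(d,0,cv2.CHAIN_APPROX_NONE)[0]:
    if cv2.contourArea(k)>500: e=cv2.fitEllipse(k);print(e,plane(c,[e[0]],.008))
E
```

```text
[0.5819 0.2291 0.2215] 0.04572411529178776
[0.6301 0.2372] -14.536797020130404 [0.0984 0.0972 0.0971 0.0982]
((307.3171691894531, 148.1533660888672), (60.832664489746094, 61.74582290649414), 179.93223571777344) [[0.6307 0.2376]]
```

View pics/b.png

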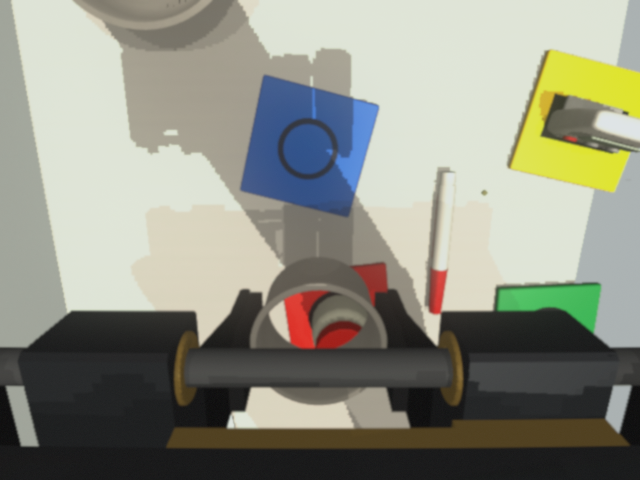

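The blue tile is free, with its ring at (307,148), and the cutter sits level in the fingers at (318,330).

play_rows(increments="0 0 0 0.02 -0.004 0.03 0;0 0 0 0.048 -0.008 0.07 0;0 0 0 0.048 -0.008 0.11 0;0 0 0 0.048 -0.008 0.15 0;0 0 0 0.048 -0.008 0.17 0;0 0 0 0.048 -0.008 0.17 0;0 0 0 0.048 -0.008 0.17 0;0 0 0 0.048 -0.008 0.17 0")

```text
time: 25.1
ee_pos: [0.6314, 0.2377, 0.0544]
eef_rot: [1.0, -0.001, 0.002, -0.0]
ft_force: [0.8, -0.7, -0.3]
width: 0.0459
grip_force: 15.0
```

```bash
python3 - <<'E'
from h import *
print(read_state()['ee_pos']);go((.6296,.2373,.0127,0))
E
```

```text
[0.63140319 0.23765404 0.05438197]
(0.6296, 0.2373, 0.0127, 0) -> [-0.0008 -0.0031 -0.0011] [-0.0019  0.0004  0.0417] rows 1
```

play_rows(increments="0 0 0 -0.002 0 0.02 0;0 0 0 -0.002 0 0.035 0;0 0 0 -0.002 0 0.041 0;0 0 0 -0.002 0 0.041 0;0 0 0 -0.002 0 0.041 0;0 0 0 -0.002 0 0.041 0;0 0 0 -0.002 0 0.041 1;0 0 0 -0.002 0 0.041 1")

```text
time: 25.9
ee_pos: [0.6283, 0.2378, 0.0112]
eef_rot: [1.0, -0.0, 0.0, -0.0]
ft_force: [-0.5, -0.5, -0.3]
width: 0.0546
grip_force: 0.0
```

play_rows(increments="0 0 0 0 0 0 1;0 0 0 0 0 0 1;0 0 0 0 0 0 1;0 0 0 0 0 -0.03 1;0 0 0 0 0 -0.07 1;0 0 0 0 0 -0.11 1;0 0 0 0 0 -0.16 1;0 0 0 -0.03 0.03 -0.19 1")

```text
time: 26.7
ee_pos: [0.6009, 0.2126, 0.2037]
eef_rot: [1.0, 0.002, 0.002, -0.002]
ft_force: [-0.1, -0.7, 0.5]
width: 0.087
grip_force: 0.0
```

play_rows(increments="0 0 0 0 -0.02 -0.02 1;0 0 0 -0.02 -0.02 -0.02 1;0 0 0 -0.02 -0.02 -0.02 1;0 0 0 -0.02 -0.02 -0.02 1")

```text
time: 27.1
ee_pos: [0.5794, 0.2287, 0.2199]
eef_rot: [1.0, -0.0, 0.0, 0.0]
ft_force: [0.0, -0.2, 0.1]
width: 0.0871
grip_force: 0.0
```

```bash
python3 - <<'E'
from h import *
np.set_printoptions(precision=4,suppress=True)
s=read_state();print(s['ee_pos'],s['width'])
c=shot('wrist','pics/b2.png');keep(c,'wb2.pkl')
q=tilequads(c)['blue'];print(pose(plane(c,q,.008)))
x0,y0=q.min(0).astype(int);print(x0,y0,q.tolist())
u,v=proj(c,[[.6305,.2373,.02]])[0].astype(int);u0=max(u-80,0);v0=max(v-80,0);print(u0,v0)
A=c['color'][v0:v0+160,u0:u0+160,::-1];A=cv2.resize(A,(480,480),interpolation=cv2.INTER_CUBIC)
cv2.imwrite('pics/bc2.png',A)
go((.60,-.16,.2,0))
E
```

```text
[0.5794 0.2287 0.2199] 0.08714659952713971
(array([0.6304, 0.2374]), np.float64(-14.238330290481104), array([0.0975, 0.0972, 0.0972, 0.0976]))
240 72 [[378.0, 103.0], [347.0, 214.0], [240.0, 187.0], [263.0, 72.0]]
226 67
(0.6, -0.16, 0.2, 0) -> [ 0.0006  0.0001 -0.0007] [0.0206 0.3884 0.0198] rows 8
```

View pics/bc2.png

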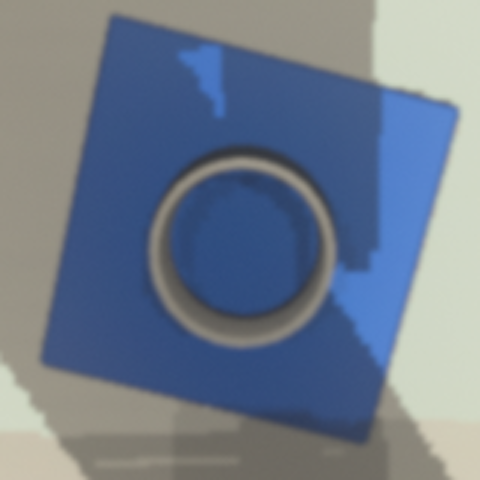

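The cutter stands on blue with its rim at about (242,252) in the crop, concentric with the drawn ring allowing for parallax. Next, the green jar.

play_rows(increments="0 0 0 0.005 0.045 0 1;0 0 0 0.01 0.09 0 1;0 0 0 0.015 0.135 0 1;0 0 0 0.02 0.18 0 1;0 0 0 0.03 0.225 0 1;0 0 0 0.04 0.27 0 1;0 0 0 0.05 0.315 0 1;0 0 0 0.057 0.36 0 1", grip_force=25)

```text
time: 27.95
ee_pos: [0.6366, -0.1337, 0.2192]
eef_rot: [1.0, -0.0, -0.0, 0.0]
ft_force: [0.9, -0.5, -0.0]
width: 0.0867
grip_force: 0.0
```

play_rows(increments="0 0 0 0 0.045 0.02 1;0 0 0 0 0.085 0.04 1;0 0 0 0 0.085 0.07 1;0 0 0 0 0.085 0.07 1;0 0 0 0 0.085 0.07 1")

```text
time: 28.45
ee_pos: [0.6364, -0.2151, 0.1497]
eef_rot: [1.0, 0.0, -0.001, -0.001]
ft_force: [0.1, 1.1, 0.7]
width: 0.087
grip_force: 0.0
```

```bash
python3 - <<'E'
from h import *
b=pickle.load(open('wb2.pkl','rb'));print('cutter',plane(b,[(306.5,150.9)],.042))
print(read_state()['ee_pos']);c=shot('wrist');keep(c,'wk.pkl')
k=max(blobs(c,'green',smin=110,vmin=25,amin=800),key=lambda k:cv2.contourArea(k)/(np.pi*cv2.minEnclosingCircle(k)[1]**2));e=cv2.fitEllipse(k);print(e);g=plane(c,[e[0]],.069)[0];print(g)
go((*g,.046,0))
E
```

```text
cutter [[0.62929845 0.2369781 ]]
[ 0.63636731 -0.21514891  0.14972782]
((314.0499572753906, 248.87484741210938), (78.7854232788086, 79.47807312011719), 69.5645980834961)
[ 0.63751189 -0.21326717]
(np.float64(0.6375118890301007), np.float64(-0.21326717275005913), 0.046, 0) -> [-0.0004 -0.0011  0.0015] [ 0.0003 -0.0015  0.105 ] rows 3
```

play_rows(increments="0 0 0 0 -0.002 0.04 1;0 0 0 0 -0.002 0.075 1;0 0 0 0 -0.002 0.1 1;0 0 0 0 -0.002 0.104 1;0 0 0 0 -0.002 0.104 1;0 0 0 0 -0.002 0.104 0;0 0 0 0 -0.002 0.104 0;0 0 0 0 -0.002 0.104 0")

```text
time: 29.3
ee_pos: [0.637, -0.2142, 0.0474]
eef_rot: [1.0, -0.0, 0.001, 0.0]
ft_force: [-0.5, 0.6, 1.0]
width: 0.0707
grip_force: 0.0
```

play_rows(increments="0 0 0 0 0 0 0;0 0 0 0 0 0 0;0 0 0 0 0 0 0;0 0 0 0 0 0 0;0 0 0 0 0 0 0")

```text
time: 29.8
ee_pos: [0.6363, -0.2139, 0.046]
eef_rot: [1.0, -0.0, 0.0, -0.0]
ft_force: [-1.2, 0.3, 0.3]
width: 0.0477
grip_force: 22.7
```

```bash
python3 - <<'E'
from h import *
s=read_state();print(s['ee_pos'],s['width'],s['grip_force'])
go((.453,.0055,.16,0))
E
```

```text
[ 0.63629027 -0.21390408  0.04595401] 0.04766082757701072 22.720421483390965
(0.453, 0.0055, 0.16, 0) -> [-0.0001 -0.0001 -0.0001] [-0.1833 -0.2194 -0.114 ] rows 7
```

play_rows(increments="0 0 0 0 0 -0.035 0;0 0 0 0 0 -0.075 0;0 0 0 0 0 -0.114 0;0 0 0 -0.03 -0.036 -0.114 0;0 0 0 -0.06 -0.072 -0.114 0;0 0 0 -0.09 -0.108 -0.114 0;0 0 0 -0.12 -0.144 -0.114 0;0 0 0 -0.15 -0.18 -0.114 0")

```text
time: 30.6
ee_pos: [0.4846, -0.0329, 0.1596]
eef_rot: [1.0, -0.0, -0.0, 0.0]
ft_force: [0.8, 0.9, -1.8]
width: 0.048
grip_force: 23.0
```

play_rows(increments="0 0 0 -0.03 -0.036 0 0;0 0 0 -0.034 -0.039 0.03 0;0 0 0 -0.034 -0.039 0.065 0;0 0 0 -0.034 -0.039 0.075 0;0 0 0 -0.034 -0.039 0.075 0;0 0 0 -0.034 -0.039 0.075 0")

```text
time: 31.2
ee_pos: [0.4531, 0.0048, 0.0859]
eef_rot: [1.0, -0.0, 0.0, -0.0]
ft_force: [-0.1, 0.0, -0.9]
width: 0.0476
grip_force: 23.0
```

```bash
python3 - <<'E'
from h import *
s=read_state();print(s['ee_pos'],s['width'])
go((.4519,.0056,.0465,0))
E
```

```text
[0.45308298 0.00484959 0.08591458] 0.0475625943491997
(0.4519, 0.0056, 0.0465, 0) -> [-0.0002 -0.0009 -0.0007] [-0.0012 -0.0007  0.0394] rows 1
```

Lower, release, lift, and go up to an overview.

play_rows(increments="0 0 0 -0.001 -0.001 0.02 0;0 0 0 -0.001 -0.001 0.034 0;0 0 0 -0.001 -0.001 0.039 0;0 0 0 -0.001 -0.001 0.039 0;0 0 0 -0.001 -0.001 0.039 0;0 0 0 -0.001 -0.001 0.039 0.7;0 0 0 -0.001 -0.001 0.039 1;0 0 0 -0.001 -0.001 0.039 1")

```text
time: 32.0
ee_pos: [0.4516, 0.006, 0.0463]
eef_rot: [1.0, -0.0, 0.0, 0.0]
ft_force: [0.8, 0.6, 1.1]
width: 0.0642
grip_force: 0.0
```

play_rows(increments="0 0 0 0 0 0 1;0 0 0 0 0 0 1;0 0 0 0 0 -0.03 1;0 0 0 0 0 -0.07 1;0 0 0 0 0 -0.11 1;0 0 0 0 0 -0.15 1;0 0 0 0.02 -0.01 -0.2 1;0 0 0 0.05 -0.02 -0.24 1")

```text
time: 32.8
ee_pos: [0.498, 0.0248, 0.2843]
eef_rot: [1.0, -0.001, 0.001, 0.001]
ft_force: [1.5, 0.3, 0.4]
width: 0.0869
grip_force: 0.0
```

play_rows(increments="0 0 0 0.02 -0.02 -0.04 1;0 0 0 0.03 -0.05 -0.06 1;0 0 0 0.03 -0.05 -0.06 1;0 0 0 0.03 -0.05 -0.06 1;0 0 0 0.03 -0.05 -0.06 1")

```text
time: 33.3
ee_pos: [0.5276, 0.0738, 0.3404]
eef_rot: [1.0, -0.001, -0.001, 0.0]
ft_force: [0.4, -0.5, -0.3]
width: 0.0872
grip_force: 0.0
```

```bash
python3 - <<'E'
from h import *
np.set_printoptions(precision=4,suppress=True)
print(read_state()['ee_pos'],read_state()['time'])
c=shot('wrist','pics/f.png');keep(c,'wf.pkl')
for k,q in tilequads(c).items(): print(k,pose(plane(c,q,.008))[:2])
for col in('red','green'):
    for k in blobs(c,col,smin=110,vmin=25,amin=500):
        e=cv2.fitEllipse(k);print(col,cv2.contourArea(k),e,plane(c,[e[0]],.069))
h=c['hsv'].copy();h[312:]=0
k=max(cv2.findContours(cv2.inRange(h,(88,110,80),(104,255,255)),0,cv2.CHAIN_APPROX_NONE)[0],key=cv2.contourArea);print('lid',plane(c,quad(k),.065).round(3).tolist())
E
```

```text
[0.5276 0.0738 0.3404] 33.3
red (array([0.4714, 0.2087]), np.float64(6.646919087999727))
yellow (array([0.6518, 0.0026]), np.float64(-12.201524270180007))
green (array([0.4534, 0.0057]), np.float64(2.6885121045080425))
blue (array([0.6301, 0.2366]), np.float64(-14.342800856082329))
black (array([ 0.6369, -0.2143]), np.float64(16.966228969575923))
red 6448.0 ((204.34666442871094, 228.42279052734375), (90.85570526123047, 98.6449966430664), 121.0511245727539) [[0.4895 0.1918]]
red 1470.5 ((479.29461669921875, 193.7032928466797), (21.451322555541992, 113.08790588378906), 7.439867973327637) [[ 0.526  -0.0919]]
green 5975.5 ((374.2361755371094, 242.46788024902344), (88.4785385131836, 94.01161193847656), 69.29386901855469) [[0.4739 0.0138]]
lid [[0.503, -0.258], [0.381, -0.246], [0.412, -0.178], [0.513, -0.188]]
```

View pics/f.png

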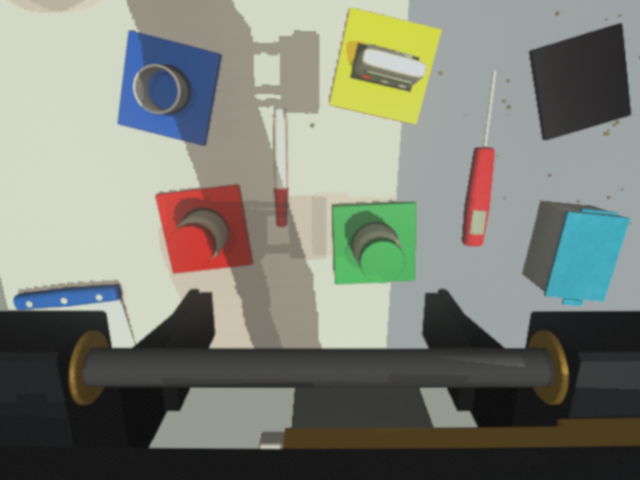

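All four stand upright on their own tiles and the tub lid is unmoved. A last check of the caps: green is at (383,261) and red at about (190,247).

```bash
python3 - <<'E'
from h import *
c=pickle.load(open('wf.pkl','rb'))
print(proj(c,[[.4713,.2085,.069],[.4533,.0056,.069],[.6302,.237,.042]]).round(1))
# caps are brighter/flatter than tile: use value edges via Hough in small windows
g=c['color']
for n,(u,v),ch in(('red',(190,247),0),('green',(383,261),1)):
    w=g[v-45:v+45,u-45:u+45,ch];h=cv2.HoughCircles(cv2.resize(w,None,fx=4,fy=4,interpolation=cv2.INTER_CUBIC),cv2.HOUGH_GRADIENT,1,400,param1=40,param2=8,minRadius=85,maxRadius=105)
    o=h[0,0]/4+[u-45,v-45,0];print(n,o,plane(c,[o[:2]],.073))
E
```

```text
[[190.  245.1]
 [381.2 260.9]
 [156.2  87.6]]
red [203.125 232.375  25.   ] [[0.48634626 0.19233715]]
green [382.625      263.625       22.35000038] [[0.45167247 0.00457215]]
```

```bash
python3 -c "
from bench import *
print(close_job())"
```

```text
the job is handed in; nothing more can be done
None
```

The job is handed in at about 33 s of robot time: cutter on blue (about 1 mm off centre), timer on yellow (about 1.5 mm and 1° off), green jar on green (about 2 mm off) and red jar on red (checked by eye only), all upright with the flour tub unmoved.

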